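Rotate the fish-food jars in the stock tray

TASK

Restock the fish-food row: bring the older jar that stands at the back of the tray's open lane right up to the front lip, let go of it, and then set the new jar, the loose one of the same size standing among the other jars on the cabinet top, in the lane behind it. Keep both jars upright and do not drop or throw them.

Things in the scene. Friction and masses are not known exactly. Their poses are not given: they have to be found in the camera images.
- tray: Fixed low grey tray. Origin under the middle of its jar lane, at cabinet-top height; +x runs along the lane from front (robot side) to back, z up. Lane inside: 170 mm long (x -85 to 85), 64 wide, floor 4 above origin. Walls 4 thick; tops above origin: front lip 10, sides 16, back 40. Beyond the +y wall a 50 wide side pocket with loose bits under 20 high, not part of the row. Yaw within 0.3 rad.
- old_jar: The older jar: closed round white plastic jar with a grey screw cap and paper label, 48 mm diameter, 72 high, about 90 g (varies). Origin at the centre of its underside, z up along its axis. It starts standing in the lane towards its back (its x in the tray's frame 35 to 55 mm).
- new_jar: The new jar, same make and size as the older one: 48 mm diameter, 72 high, about 90 g (varies), origin at the centre of its underside, z up. Stands on the cabinet top right of the tray (-y), in a loose line with two other white jars: a taller slim one (38 diameter, 92 high) and a squat wide one (66 diameter, 48 high); their order varies, centres at least 110 apart.
Things that resemble listed ones, but are neither listed nor needed, are in the scene too. There is more than one size of the tray; the job needs the middle-sized.

How it is judged:
By the outcome, as a careful person would: the job done as asked, in the order asked, and still so for the second after the job is handed in, with the robot touching nothing.
It also fails if it takes over 54 s, if anything falls off the work surface, if the arm or the gripper's body presses on something with over 40 N, if the wrist force passes 120 N, or if a joint passes its speed limit or range.

ROBOT

A 6-joint arm with a two-finger parallel gripper is mounted at the origin on the work surface. World frame = base frame: x ahead of the robot, y to its left, z up, the work surface at z = 0. Lengths are in m, angles in rad, forces in N, time in s.
With the tool pointing down it reaches from about 0.4 to 0.825 m from the base axis. Payload 7 kg.
Tool frame: the origin (TCP) lies midway between the tips of the shut fingers; the grasp point (between the pads) lies hold_point_z behind it (hold_point_z is the distance from the TCP to the grasp point, in m); z points along the fingers, y is the line along which they close (so a half turn about z gives the same grasp; the last joint's range is limited). The gripper opens to 88 mm and grips with 3 to 60 N. Pads are 19 mm wide; open, the fingers measure 130 mm over their backs; the gripper's body (78 mm by 193 mm) begins 47 mm behind the grasp point.
Start: joints at [-0.988, 0.359, 0.012, 0, -1.224, -0.288], TCP at [0.196, -0.646, 0.227] pointing down, gripper open.
Joint ranges: [-3.07, 3.07], [-1.43, 2.12], [-1.02, 1.25], [-3.03, 1.67], [-3.05, -0], [-3.03, 3.03]. Speed limits (rad/s): [2.39, 2.39, 3.01, 3.14, 3.14, 3.14].

INTERFACE

Orientations are given as [roll, pitch, yaw] about the fixed x, y, z axes, in that order (R = Rz(yaw) Ry(pitch) Rx(roll)).
In Python, from station import * gives the robot as it stands.
- The arm moves only by the tool apply_moves, never from a script. Its argument "steps" is a list of rows, each an object with "translation": the shift along the world's x, y, z scaled (see below), a list of three; "rotation": the turn, a rotation vector about the world's x, y, z scaled (see below), a list of three. A call has exactly 10 rows; each row is the pose to reach, as a shift and turn from the pose commanded when the call began; what a row does not reach only later rows make up. The controller multiplies each number of a shift by 250 mm and each number of a turn by 30 degrees. A row lasts 1/12 s, in which the tool goes at most 41.7 mm and 7.16 degrees, less where a joint would pass 70% of its speed; a pose out of reach is approached as far as the arm can. A call with a number of a shift or a turn outside -1 to 1 is refused whole. A call with a gripper value outside its range is refused whole. "jaw" is the closure, from -1 (fully open) to 1 (shut), so that 0 is half open, set as the call begins (left out, the last holds). The fingers move at their own pace and stop on an object; "newtons" is the grip in N (left out, the last holds). Time passes only in rows, so rows that repeat a pose let the fingers close, or fill a call up. It gives the time, the measured TCP pose, the force, the opening and the grip force at its end, in the units of the state.
- get_state(): the state, without advancing time (a new reading comes with each control period).
- grab_frame(name): name is "side" or "top" or "wrist"; returns the picture (420x560x3 uint8, blue, green, red); there is no depth.
- camera_model(name): a dict with "fx", "fy", "cx", "cy" (pixels), "xyz" and "rotation" of the camera in the world. Camera axes: x right, y down, z forward; pixel columns grow to the right and rows downward; lengths in m; the calibration is good to about 2 mm. A picture is of the moment at which its call begins: read the wrist's pose just before it. camera_model takes no time and is no camera call; for the wrist camera it gives the pose at the moment of the call.
- job_done(): hands the job in; it is judged then, once.
The state is a dict: "t": time; "q": joint angles; "qd": joint speeds; "joint_efforts": joint torques, N m; "eef_pos": TCP position; "ee_rot": TCP orientation; "force": force on the tool from outside, world axes, zero at the start; "moment": the same for the moment, N m; "width": finger opening in m; "gripper_force": force on a finger pad.
Only numpy, scipy, OpenCV 4.12 (cv2) and the standard library are available. Lean on these libraries where they do the work, as an engineer would, in place of code of your own. Each camera call takes 0.05 s, during which the arm holds its last target. There are 200 camera calls.

## Working session

There is one attempt and no reset: what is moved stays moved. The work goes in short steps, Python scripts to look and compute and a tool call to move; the robot and the scene stay as the last step left them, time stands still between calls to the robot, and variables do not carry over. Pictures are saved under pics/ and viewed, at most 10 in all, crops included, and the job is handed in when it is done.

Besides the shell and the picture viewer there is one more tool, called as name(argument=value, ...) on one line, values as JSON. apply_moves: Moves the arm, as the interface text tells. Shifts and turns lie within -1 to 1; 1 stands for 250 mm of shift or 30 degrees of turn. Its arguments: {"type":"object","properties":{"steps":{"type":"array"},"jaw":{"type":"number"},"newtons":{"type":"number"}},"required":["steps"]}

```bash
mkdir -p pics; ls; python3 - <<'E'
from station import *
import cv2,numpy as np
s=get_state();print(s)
try: print(hold_point_z)
except Exception as e: print(e)
a=grab_frame("top");b=grab_frame("side")
cv2.imwrite("pics/top.png",a);cv2.imwrite("pics/side.png",b)
for n in("top","side","wrist"):print(n,camera_model(n))
E
```

```text
pics
{'t': 0.0, 'q': array([-9.87898159e-01,  3.59365879e-01,  1.10790500e-02, -3.51231543e-04,
       -1.22412784e+00, -2.88131038e-01]), 'qd': array([ 0.00129553, -0.00115947,  0.00070416,  0.00024007,  0.00100404,
       -0.00119497]), 'joint_efforts': array([ 1.61805350e-03, -5.82719851e+01,  2.93057960e+01,  6.99688330e+00,
        6.78254830e-03, -1.68765077e-04]), 'eef_pos': array([ 0.19595003, -0.64541877,  0.22564488]), 'ee_rot': array([ 3.13994719e+00, -1.43341627e-04, -2.84694501e+00]), 'force': array([-0.5420552 ,  0.2802348 ,  0.76530411]), 'moment': array([-0.03923497, -0.02449037,  0.02071008]), 'gripper_force': 0.0, 'width': 0.08757724673651103}
0.0188
top {'fx': 396.59488342991324, 'fy': 396.59488342991324, 'cx': 280.17644333623826, 'cy': 204.9864832136158, 'xyz': array([ 0.40663923, -0.07587444,  0.81044167]), 'rotation': array([-3.02084436, -0.0196842 , -1.59739656])}
side {'fx': 462.2467033478599, 'fy': 462.2467033478599, 'cx': 284.95840470736573, 'cy': 196.8136271285156, 'xyz': array([ 0.03518856, -0.57714763,  0.579895  ]), 'rotation': array([-2.24299399, -0.01993399, -0.71998539])}
wrist {'fx': 323.71820453282754, 'fy': 323.71820453282754, 'cx': 281.2003786272148, 'cy': 209.40867017090923, 'xyz': array([ 0.12779923, -0.66606904,  0.3841003 ]), 'rotation': array([ 2.87452650e+00, -1.21959462e-03,  1.86658489e+00])}
```

View pics/top.png

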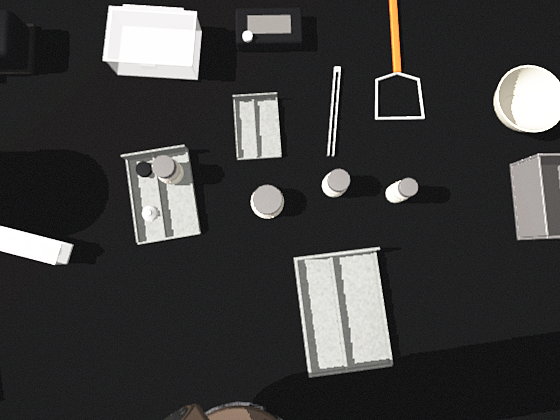

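View pics/side.png

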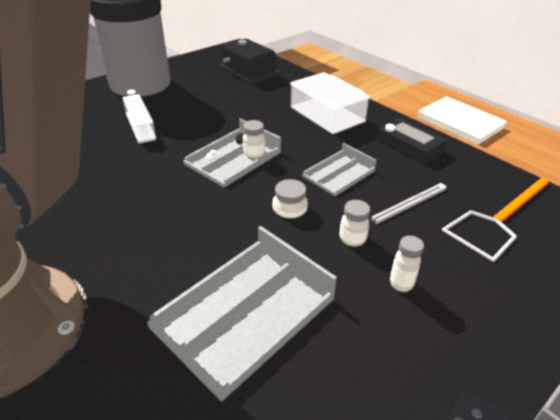

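The top view shows the middle-sized tray around (163,195) with the old jar's cap at (165,168). The squat jar is at (267,198), the new jar at (337,180) and the slim jar at (405,187). Both cameras agree. Next I zoom in for edges and cap centres.

```bash
cat > h.py <<'E'
import cv2,numpy as np
from station import *
from scipy.spatial.transform import Rotation as Ro
def ray(cm,uv):
    R=Ro.from_euler('xyz',cm['rotation']).as_matrix()
    d=R@np.array([(uv[0]-cm['cx'])/cm['fx'],(uv[1]-cm['cy'])/cm['fy'],1.])
    return np.array(cm['xyz']),d
def onz(cm,uv,z):
    o,d=ray(cm,uv);return o+d*(z-o[2])/d[2]
def proj(cm,p):
    R=Ro.from_euler('xyz',cm['rotation']).as_matrix()
    c=R.T@(np.array(p)-cm['xyz']);return np.array([cm['fx']*c[0]/c[2]+cm['cx'],cm['fy']*c[1]/c[2]+cm['cy']])
E
python3 - <<'E'
from h import *
cm=camera_model('top')
a=cv2.imread('pics/top.png')
c1=cv2.resize(a[140:250,115:210],None,fx=5.4,fy=5.4,interpolation=cv2.INTER_CUBIC)
c2=cv2.resize(a[160:205,315:360],None,fx=6,fy=6,interpolation=cv2.INTER_CUBIC)
o=np.zeros((600,800,3),np.uint8);o[:c1.shape[0],:c1.shape[1]]=c1;o[:270,520:790]=c2
cv2.imwrite('pics/crop.png',o)
for n,uv,z in [('old cap',(165,167),.076),('new cap',(337.5,178),.072),('squat',(267,198),.048),('slim',(407,185),.092),('BL',(122,155),.04),('BR',(187,147),.04),('FR',(200,234),.01),('FL',(137,243),.01)]:
    print(n,onz(cm,uv,z).round(4))
E
```

```text
old cap [0.5724 0.1215 0.076 ]
new cap [ 0.5448 -0.2029  0.072 ]
squat [ 0.513  -0.0681  0.048 ]
slim [ 0.5249 -0.3277  0.092 ]
BL [0.6065 0.2157 0.04  ]
BR [0.62   0.0882 0.04  ]
FR [0.4486 0.0683 0.01  ]
FL [0.4338 0.1936 0.01  ]
```

View pics/crop.png

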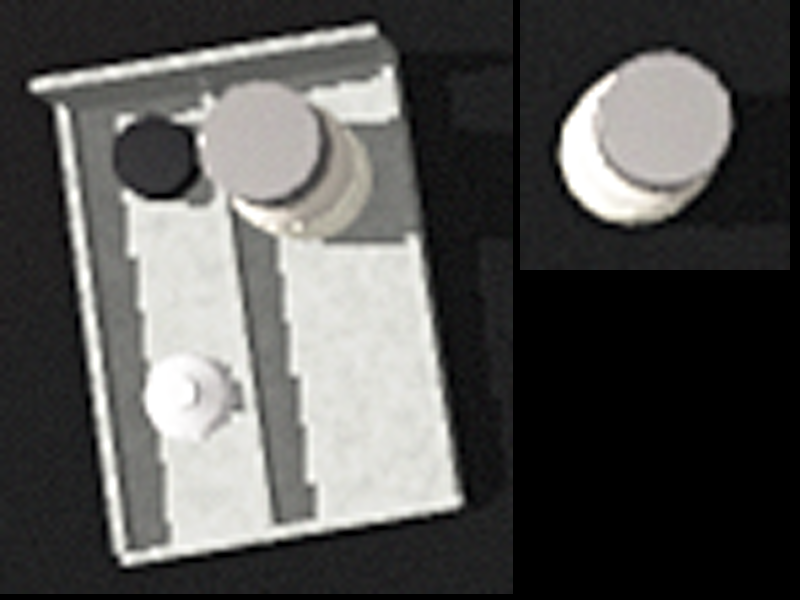

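```bash
python3 - <<'E'
from h import *
cm=camera_model('top')
P=lambda u,v,z:onz(cm,(u/5.4+115-.4,v/5.4+140-.4),z)
BL=P(30,85,.04);BR=P(377,28,.04);FR=P(463,505,.01);FL=P(122,562,.01)
for n,x in zip(('BL','BR','FR','FL'),(BL,BR,FR,FL)):print(n,x.round(4))
print('w',np.linalg.norm((BL-BR)[:2]),np.linalg.norm((FL-FR)[:2]),'len',np.linalg.norm((BR-FR)[:2]),np.linalg.norm((BL-FL)[:2]))
e=(BL-BR)+(FL-FR);l=(BR-FR)+(BL-FL)
y1=np.arctan2(-e[0],e[1]);y2=np.arctan2(l[1],l[0]);print('yaw',y1,y2)
yaw=(y1+y2)/2
X=np.array([np.cos(yaw),np.sin(yaw)]);Y=np.array([-X[1],X[0]])
c=(BL+BR+FR+FL)[:2]/4
T=c-Y*(126/2-36)*1e-3
print('tray',T,yaw)
old=P(265,140,.076)[:2];print('old',old,'in tray',(old-T)@X,(old-T)@Y)
new=onz(cm,(665/6-520/6+315-.4,118/6+160-.4),.072)[:2];print('new',new)
for x in(-.06,-.011,.0,.045):print(x,(T+x*X).round(4))
E
```

```text
BL [0.6059 0.2193 0.04  ]
BR [0.6246 0.0933 0.04  ]
FR [0.4503 0.0676 0.01  ]
FL [0.4325 0.1932 0.01  ]
w 0.1273958949052682 0.12681533540554937 len 0.17615563538783352 0.1753630951435164
yaw 0.1441821215807689 0.14788285263627332
tray [0.53225802 0.11662594] 0.14603248710852113
old [0.57525902 0.12403329] in tray 0.04362118012126198 0.00107126436662727
new [ 0.54226598 -0.20520018]
-0.06 [0.4729 0.1079]
-0.011 [0.5214 0.115 ]
0.0 [0.5323 0.1166]
0.045 [0.5768 0.1232]
```

Everything agrees to within a few mm: the tray is at (0.532,0.117) with yaw 0.146, the old jar at (0.575,0.124) and the new jar at (0.542,-0.205). I'll move above the old jar and line the gripper up with the lane.

apply_moves(steps=[{"translation": [0.04,0.08,0],"rotation": [0,0,-0.03]},{"translation": [0.1,0.2,0],"rotation": [0,0,-0.06]},{"translation": [0.16,0.33,0],"rotation": [0,0,-0.1]},{"translation": [0.22,0.46,0],"rotation": [0,0,-0.14]},{"translation": [0.28,0.59,0],"rotation": [0,0,-0.18]},{"translation": [0.34,0.72,0],"rotation": [0,0,-0.21]},{"translation": [0.4,0.82,0],"rotation": [0,0,-0.24]},{"translation": [0.44,0.9,0],"rotation": [0,0,-0.26]},{"translation": [0.47,0.96,0],"rotation": [0,0,-0.285]},{"translation": [0.49,1,0],"rotation": [0,0,-0.285]}], jaw=-1, newtons=12)

```text
t: 0.93
eef_pos: [0.3191, -0.3943, 0.2266]
ee_rot: [3.141, 0.0, -2.995]
force: [-0.1, -0.2, -0.1]
width: 0.0878
gripper_force: 0.0
```

apply_moves(steps=[{"translation": [0.05,0.1,0],"rotation": [0,0,0]},{"translation": [0.1,0.2,0],"rotation": [0,0,0]},{"translation": [0.15,0.3,0],"rotation": [0,0,0]},{"translation": [0.2,0.4,0],"rotation": [0,0,0]},{"translation": [0.25,0.5,0],"rotation": [0,0,0]},{"translation": [0.3,0.6,0],"rotation": [0,0,0]},{"translation": [0.35,0.7,0],"rotation": [0,0,0]},{"translation": [0.4,0.8,0],"rotation": [0,0,0]},{"translation": [0.45,0.9,0],"rotation": [0,0,0]},{"translation": [0.5,1,0],"rotation": [0,0,0]}])

```text
t: 1.77
eef_pos: [0.4439, -0.1447, 0.2265]
ee_rot: [3.142, -0.0, -2.996]
force: [0.5, -0.7, 0.1]
width: 0.0875
gripper_force: 0.0
```

apply_moves(steps=[{"translation": [0.05,0.1,0],"rotation": [0,0,0]},{"translation": [0.1,0.2,0],"rotation": [0,0,0]},{"translation": [0.15,0.3,0],"rotation": [0,0,0]},{"translation": [0.2,0.4,0],"rotation": [0,0,0]},{"translation": [0.25,0.5,0],"rotation": [0,0,0]},{"translation": [0.3,0.6,0],"rotation": [0,0,0]},{"translation": [0.35,0.7,0],"rotation": [0,0,0]},{"translation": [0.4,0.8,0],"rotation": [0,0,0]},{"translation": [0.45,0.9,0],"rotation": [0,0,0]},{"translation": [0.5,1,0],"rotation": [0,0,0]}])

```text
t: 2.6
eef_pos: [0.5691, 0.1052, 0.2262]
ee_rot: [-3.141, -0.001, -2.996]
force: [-0.1, 0.5, 1.1]
width: 0.0875
gripper_force: 0.0
```

```bash
python3 - <<'E'
from h import *
s=get_state();cm=camera_model('wrist');a=grab_frame('wrist');cv2.imwrite('pics/w1.png',a)
print(s['t'],s['eef_pos'],s['ee_rot'],s['force'],cm)
print(proj(cm,(.575,.124,.076)),proj(cm,(.575,.124,.004)))
E
```

```text
2.6 [0.56906655 0.10516897 0.22622389] [-3.14139758e+00 -5.56565474e-04 -2.99581142e+00] [-0.11841074  0.51510164  1.12570097] {'fx': 323.71820453282754, 'fy': 323.71820453282754, 'cx': 281.2003786272148, 'cy': 209.40867017090923, 'xyz': array([0.498593  , 0.09516839, 0.38461925]), 'rotation': array([2.87490832e+00, 5.52395400e-04, 1.71766591e+00])}
[298.98446416 204.99402012] [295.83567833 189.96059906]
```

View pics/w1.png

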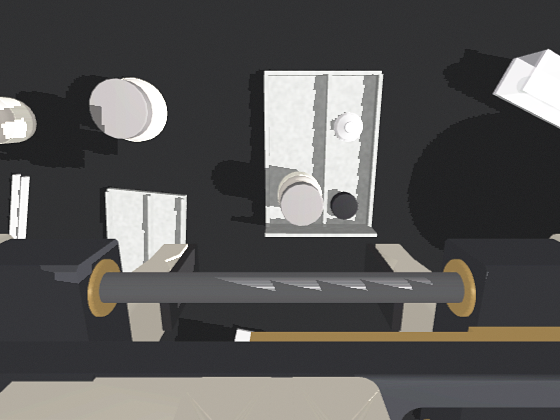

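The wrist view shows the old jar's cap at (301,204), against a prediction of (299,205), and the tray is squared up with the gripper. I'll descend and grip the old jar, with the tips above the tray walls and the bits in the pocket.

apply_moves(steps=[{"translation": [0.024,0.08,-0.05],"rotation": [0,0,0]},{"translation": [0.024,0.08,-0.15],"rotation": [0,0,0]},{"translation": [0.024,0.08,-0.25],"rotation": [0,0,0]},{"translation": [0.024,0.08,-0.35],"rotation": [0,0,0]},{"translation": [0.024,0.08,-0.45],"rotation": [0,0,0]},{"translation": [0.024,0.08,-0.55],"rotation": [0,0,0]},{"translation": [0.024,0.08,-0.64],"rotation": [0,0,0]},{"translation": [0.024,0.08,-0.71],"rotation": [0,0,0]},{"translation": [0.024,0.08,-0.76],"rotation": [0,0,0]},{"translation": [0.024,0.08,-0.776],"rotation": [0,0,0]}])

```text
t: 3.48
eef_pos: [0.5732, 0.1231, 0.0298]
ee_rot: [-3.14, -0.004, -2.996]
force: [0.7, -0.4, -0.7]
width: 0.0878
gripper_force: 0.0
```

apply_moves(steps=[{"translation": [0,0,0],"rotation": [0,0,0]},{"translation": [0,0,0],"rotation": [0,0,0]},{"translation": [0,0,0],"rotation": [0,0,0]},{"translation": [0,0,0],"rotation": [0,0,0]},{"translation": [0,0,0],"rotation": [0,0,0]},{"translation": [0,0,0],"rotation": [0,0,0]},{"translation": [0,0,0],"rotation": [0,0,0]},{"translation": [0,0,0],"rotation": [0,0,0]},{"translation": [0,0,0],"rotation": [0,0,0]},{"translation": [0,0,0],"rotation": [0,0,0]}], jaw=1, newtons=12)

```text
t: 4.32
eef_pos: [0.5749, 0.1245, 0.0331]
ee_rot: [3.141, 0.001, -2.996]
force: [-1.9, 1.6, 5.8]
width: 0.047
gripper_force: 12.0
```

Gripped at 47 mm. I'll lift 5 mm and carry the jar towards the front along the lane.

apply_moves(steps=[{"translation": [0,0,0.02],"rotation": [0,0,0]},{"translation": [-0.02,-0.003,0.022],"rotation": [0,0,0]},{"translation": [-0.07,-0.01,0.022],"rotation": [0,0,0]},{"translation": [-0.13,-0.019,0.022],"rotation": [0,0,0]},{"translation": [-0.19,-0.028,0.022],"rotation": [0,0,0]},{"translation": [-0.25,-0.037,0.022],"rotation": [0,0,0]},{"translation": [-0.31,-0.046,0.022],"rotation": [0,0,0]},{"translation": [-0.355,-0.052,0.022],"rotation": [0,0,0]},{"translation": [-0.38,-0.056,0.022],"rotation": [0,0,0]},{"translation": [-0.388,-0.057,0.022],"rotation": [0,0,0]}])

```text
t: 5.15
eef_pos: [0.4766, 0.1096, 0.0382]
ee_rot: [-3.142, -0.0, -2.996]
force: [-0.1, -0.3, -1.1]
width: 0.047
gripper_force: 12.0
```

apply_moves(steps=[{"translation": [0,0,0],"rotation": [0,0,0]},{"translation": [0,0,0],"rotation": [0,0,0]},{"translation": [0,0,-0.006],"rotation": [0,0,0]},{"translation": [0,0,-0.01],"rotation": [0,0,0]},{"translation": [0,0,-0.014],"rotation": [0,0,0]},{"translation": [0,0,-0.018],"rotation": [0,0,0]},{"translation": [0,0,-0.02],"rotation": [0,0,0]},{"translation": [0,0,-0.02],"rotation": [0,0,0]},{"translation": [0,0,-0.02],"rotation": [0,0,0]},{"translation": [0,0,-0.02],"rotation": [0,0,0]}])

```text
t: 5.98
eef_pos: [0.4777, 0.1098, 0.0332]
ee_rot: [-3.142, 0.0, -2.996]
force: [-0.2, -1.3, 2.9]
width: 0.0471
gripper_force: 12.0
```

```bash
python3 - <<'E'
from h import *
s=get_state();print(s['t'],s['eef_pos'],s['force'],s['width'])
T=np.array([.5323,.1166]);y=.146;X=np.array([np.cos(y),np.sin(y)]);Y=np.array([-X[1],X[0]])
print((s['eef_pos'][:2]-T)@X,(s['eef_pos'][:2]-T)@Y)
a=grab_frame('side');b=grab_frame('top');w=grab_frame('wrist')
o=np.hstack([cv2.resize(a[110:200,170:300],(520,360)),cv2.resize(b[140:255,115:205],(280,360))])
o=np.vstack([o,cv2.resize(w[20:140,160:427],(800,240))[:, :]]) 
cv2.imwrite('pics/p2.png',o)
E
```

```text
5.9833 [0.47772501 0.10984052 0.03315886] [-0.23867772 -1.30077881  2.85778178] 0.047068776686011345
-0.05497774155769138 0.0012521073330998113
```

View pics/p2.png

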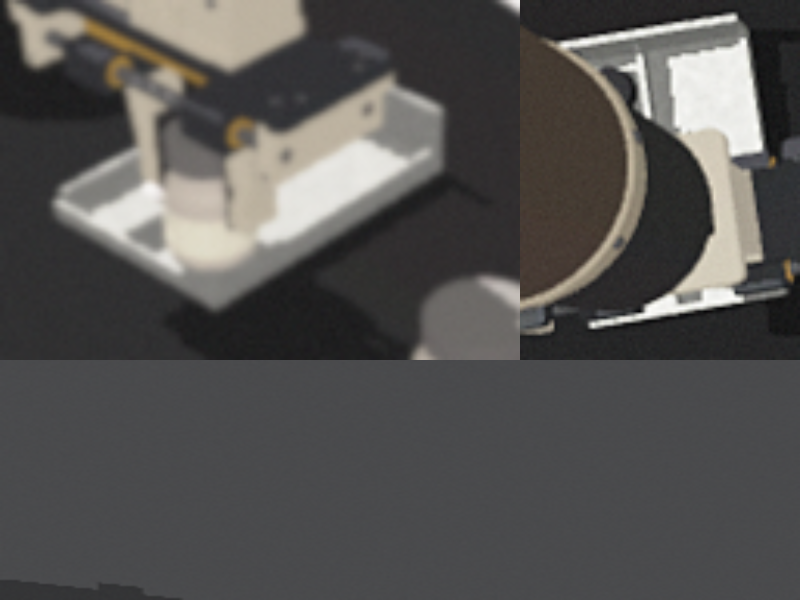

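The side view shows the jar held upright in the lane, a few mm short of the lip. Next I slide it slowly forward, watching the contact force.

apply_moves(steps=[{"translation": [-0.003,0,0],"rotation": [0,0,0]},{"translation": [-0.006,-0.001,0],"rotation": [0,0,0]},{"translation": [-0.009,-0.001,0],"rotation": [0,0,0]},{"translation": [-0.012,-0.002,0],"rotation": [0,0,0]},{"translation": [-0.014,-0.002,0],"rotation": [0,0,0]},{"translation": [-0.016,-0.002,0],"rotation": [0,0,0]},{"translation": [-0.018,-0.003,0],"rotation": [0,0,0]},{"translation": [-0.02,-0.003,0],"rotation": [0,0,0]},{"translation": [-0.02,-0.003,0],"rotation": [0,0,0]},{"translation": [-0.02,-0.003,0],"rotation": [0,0,0]}])

```text
t: 6.97
eef_pos: [0.4731, 0.1095, 0.0334]
ee_rot: [3.141, 0.001, -2.996]
force: [4.0, 0.3, 3.4]
width: 0.0474
gripper_force: 12.0
```

apply_moves(steps=[{"translation": [-0.001,0,0],"rotation": [0,0,0]},{"translation": [-0.002,0,0],"rotation": [0,0,0]},{"translation": [-0.003,0,0],"rotation": [0,0,0]},{"translation": [-0.004,-0.001,0],"rotation": [0,0,0]},{"translation": [-0.005,-0.001,0],"rotation": [0,0,0]},{"translation": [-0.006,-0.001,0],"rotation": [0,0,0]},{"translation": [-0.007,-0.001,0],"rotation": [0,0,0]},{"translation": [-0.008,-0.001,0],"rotation": [0,0,0]},{"translation": [-0.008,-0.001,0],"rotation": [0,0,0]},{"translation": [-0.008,-0.001,0],"rotation": [0,0,0]}])

```text
t: 7.8
eef_pos: [0.4719, 0.1094, 0.0338]
ee_rot: [3.141, 0.002, -2.995]
force: [5.4, -0.7, 6.1]
width: 0.047
gripper_force: 12.0
```

The force builds at tray x ≈ -0.061, so the jar is at the lip. Release and rise.

apply_moves(steps=[{"translation": [0,0,0],"rotation": [0,0,0]},{"translation": [0,0,0],"rotation": [0,0,0]},{"translation": [0,0,0],"rotation": [0,0,0]},{"translation": [0,0,0],"rotation": [0,0,0]},{"translation": [0,0,0],"rotation": [0,0,0]},{"translation": [0,0,0],"rotation": [0,0,0]},{"translation": [0,0,0],"rotation": [0,0,0]},{"translation": [0,0,0],"rotation": [0,0,0]},{"translation": [0,0,0],"rotation": [0,0,0]},{"translation": [0,0,0],"rotation": [0,0,0]}], jaw=-1)

```text
t: 8.63
eef_pos: [0.4706, 0.1089, 0.0331]
ee_rot: [3.142, -0.0, -2.996]
force: [-0.3, -1.0, -0.5]
width: 0.0874
gripper_force: 0.0
```

apply_moves(steps=[{"translation": [0,0,0.03],"rotation": [0,0,0]},{"translation": [0,0,0.08],"rotation": [0,0,0]},{"translation": [0,0,0.16],"rotation": [0,0,0]},{"translation": [0,0,0.26],"rotation": [0,0,0]},{"translation": [0,0,0.36],"rotation": [0,0,0]},{"translation": [0,0,0.46],"rotation": [0,0,0]},{"translation": [0,0,0.56],"rotation": [0,0,0]},{"translation": [0,0,0.66],"rotation": [0,0,0]},{"translation": [0,0,0.74],"rotation": [0,0,0]},{"translation": [0,0,0.76],"rotation": [0,0,0]}])

```text
t: 9.47
eef_pos: [0.472, 0.1094, 0.2274]
ee_rot: [3.14, 0.006, -2.996]
force: [0.2, 0.4, 0.9]
width: 0.0875
gripper_force: 0.0
```

apply_moves(steps=[{"translation": [0.02,-0.1,0],"rotation": [0,0,0]},{"translation": [0.05,-0.2,0],"rotation": [0,0,0]},{"translation": [0.08,-0.3,0],"rotation": [0,0,0]},{"translation": [0.11,-0.4,0],"rotation": [0,0,0]},{"translation": [0.14,-0.5,0],"rotation": [0,0,0]},{"translation": [0.17,-0.6,0],"rotation": [0,0,0]},{"translation": [0.2,-0.7,0],"rotation": [0,0,0]},{"translation": [0.23,-0.8,0],"rotation": [0,0,0]},{"translation": [0.26,-0.9,0],"rotation": [0,0,0]},{"translation": [0.28,-1,0],"rotation": [0,0,0]}])

```text
t: 10.3
eef_pos: [0.5407, -0.1424, 0.223]
ee_rot: [3.141, -0.0, -2.996]
force: [0.3, -0.3, 0.1]
width: 0.0873
gripper_force: 0.0
```

```bash
python3 - <<'E'
from h import *
s=get_state();print(s['t'],s['eef_pos'])
cm=camera_model('wrist');w=grab_frame('wrist');b=grab_frame('top')
print('pred new',proj(cm,(.5423,-.2052,.072)))
np.set_printoptions(suppress=True)
o=np.zeros((600,800,3),np.uint8)
o[:,:460]=cv2.resize(b[135:255,113:205],(460,600))
o[:255,460:]=cv2.resize(w,(340,255))
o[260:600,460:]=cv2.resize(b[165:205,317:357],(340,340))
cv2.imwrite('pics/p3.png',o)
E
```

```text
10.3 [ 0.54067078 -0.14243354  0.2230011 ]
pred new [216.88639734 188.67523189]
```

View pics/p3.png

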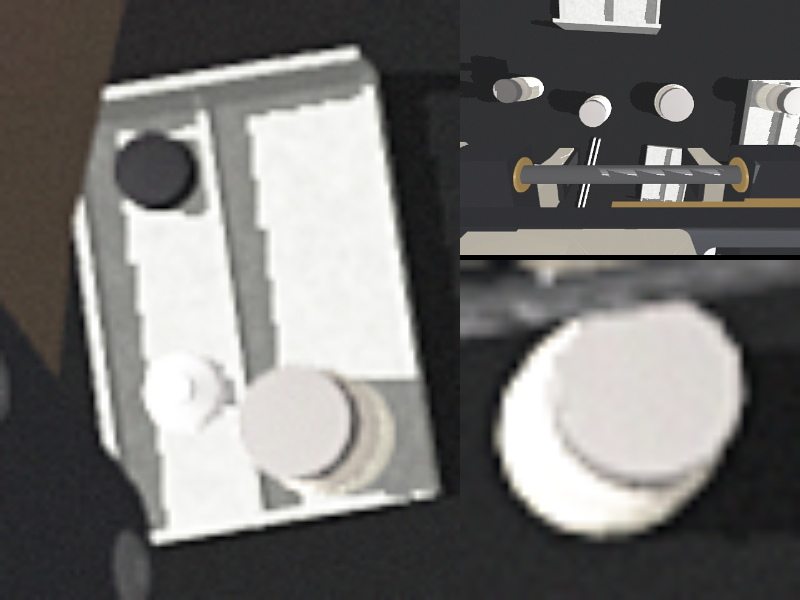

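The old jar stands upright with its cap at top pixel (172.4,219.6), touching the lip. In the wrist view the new jar's cap is near (222,181), between the slim and squat jars. I'll measure both.

```bash
python3 - <<'E'
from h import *
T=np.array([.5323,.1166]);y=.146;X=np.array([np.cos(y),np.sin(y)]);Y=np.array([-X[1],X[0]])
p=onz(camera_model('top'),(172.0,219.2),.076)[:2];print('old',p,(p-T)@X,(p-T)@Y)
cm=camera_model('wrist');w=grab_frame('wrist')
o=cv2.resize(w[145:225,180:265],None,fx=7,fy=7,interpolation=cv2.INTER_CUBIC);cv2.imwrite('pics/p4.png',o)
print(onz(cm,(222,181),.072))
for x in range(180,265,4):print(w[181,x],end=' ')
E
```

```text
old [0.47374988 0.10787213] -0.059196951356781234 -0.00011703025404247898
[ 0.53351692 -0.20239025  0.072     ]
[35 34 34] [34 33 33] [35 35 34] [37 36 36] [33 31 31] [208 206 213] [202 204 208] [204 203 207] [204 206 210] [204 205 210] [204 207 212] [207 207 212] [207 208 214] [207 208 214] [206 209 214] [181 181 184] [255 255 255] [255 255 255] [50 48 48] [51 50 50] [52 51 51] [51 50 49]
```

View pics/p4.png

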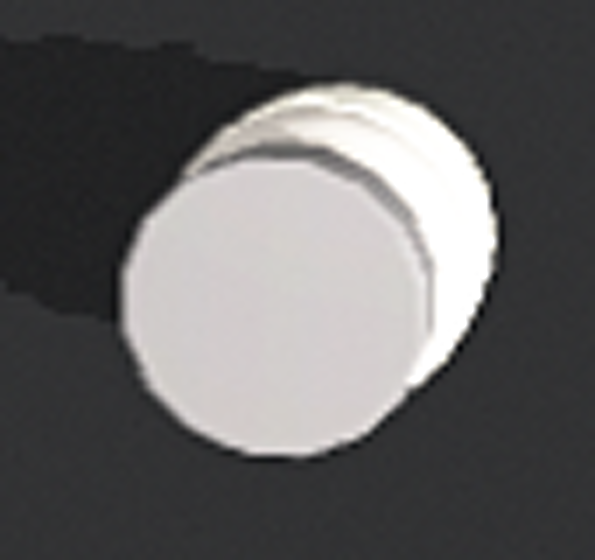

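```bash
python3 - <<'E'
from h import *
a=grab_frame('side');b=grab_frame('top')
o=np.zeros((600,800,3),np.uint8)
o[:,:400]=cv2.resize(a[125:191,190:234],(400,600),interpolation=cv2.INTER_CUBIC)
o[:,400:]=cv2.resize(b[195:255,160:200],(400,600),interpolation=cv2.INTER_CUBIC)
cv2.imwrite('pics/p5.png',o)
E
```

```text
(no output)
```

View pics/p5.png

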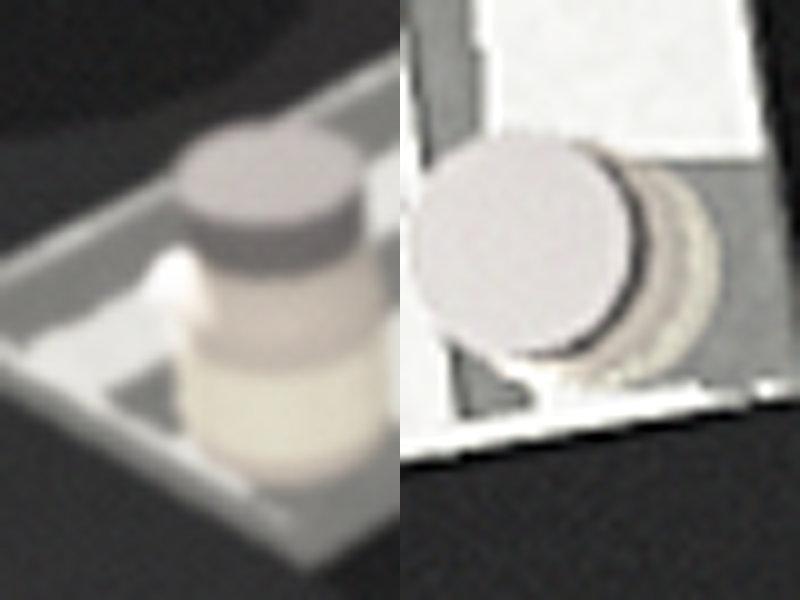

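The jar's base meets the lip with no visible gap in either view, so I'll accept it. Now I fetch the new jar.

apply_moves(steps=[{"translation": [0.006,-0.1,0],"rotation": [0,0,0]},{"translation": [0.006,-0.2,0],"rotation": [0,0,0]},{"translation": [0.006,-0.249,-0.05],"rotation": [0,0,0]},{"translation": [0.006,-0.249,-0.17],"rotation": [0,0,0]},{"translation": [0.006,-0.249,-0.3],"rotation": [0,0,0]},{"translation": [0.006,-0.249,-0.43],"rotation": [0,0,0]},{"translation": [0.006,-0.249,-0.56],"rotation": [0,0,0]},{"translation": [0.006,-0.249,-0.67],"rotation": [0,0,0]},{"translation": [0.006,-0.249,-0.75],"rotation": [0,0,0]},{"translation": [0.006,-0.249,-0.782],"rotation": [0,0,0]}])

```text
t: 11.38
eef_pos: [0.5401, -0.2021, 0.0247]
ee_rot: [3.14, -0.004, -2.995]
force: [-0.8, 0.6, -0.2]
width: 0.0877
gripper_force: 0.0
```

apply_moves(steps=[{"translation": [0,0,0],"rotation": [0,0,0]},{"translation": [0,0,0],"rotation": [0,0,0]},{"translation": [0,0,0],"rotation": [0,0,0]},{"translation": [0,0,0],"rotation": [0,0,0]},{"translation": [0,0,0],"rotation": [0,0,0]},{"translation": [0,0,0],"rotation": [0,0,0]},{"translation": [0,0,0],"rotation": [0,0,0]},{"translation": [0,0,0],"rotation": [0,0,0]},{"translation": [0,0,0],"rotation": [0,0,0]},{"translation": [0,0,0],"rotation": [0,0,0]}], jaw=1, newtons=15)

```text
t: 12.22
eef_pos: [0.5425, -0.2035, 0.0283]
ee_rot: [-3.141, 0.001, -2.996]
force: [-0.1, 1.1, 5.8]
width: 0.0474
gripper_force: 15.0
```

Gripped. Lift, carry across and lower to the lane behind the old jar.

apply_moves(steps=[{"translation": [0,0,0.02],"rotation": [0,0,0]},{"translation": [0,0,0.07],"rotation": [0,0,0]},{"translation": [0,0,0.15],"rotation": [0,0,0]},{"translation": [0,0,0.25],"rotation": [0,0,0]},{"translation": [0,0.03,0.34],"rotation": [0,0,0]},{"translation": [0,0.09,0.38],"rotation": [0,0,0]},{"translation": [0,0.17,0.4],"rotation": [0,0,0]},{"translation": [0,0.26,0.4],"rotation": [0,0,0]},{"translation": [0,0.35,0.4],"rotation": [0,0,0]},{"translation": [0,0.44,0.4],"rotation": [0,0,0]}])

```text
t: 13.05
eef_pos: [0.5417, -0.0925, 0.1278]
ee_rot: [3.141, -0.0, -2.997]
force: [1.3, -0.2, -1.6]
width: 0.0471
gripper_force: 15.0
```

apply_moves(steps=[{"translation": [-0.01,0.09,0],"rotation": [0,0,0]},{"translation": [-0.02,0.19,0],"rotation": [0,0,0]},{"translation": [-0.03,0.3,0],"rotation": [0,0,0]},{"translation": [-0.035,0.41,0],"rotation": [0,0,0]},{"translation": [-0.04,0.52,0],"rotation": [0,0,0]},{"translation": [-0.045,0.63,0],"rotation": [0,0,0]},{"translation": [-0.05,0.72,0],"rotation": [0,0,0]},{"translation": [-0.055,0.79,0],"rotation": [0,0,0]},{"translation": [-0.055,0.83,0],"rotation": [0,0,0]},{"translation": [-0.055,0.838,0],"rotation": [0,0,0]}])

```text
t: 13.88
eef_pos: [0.5283, 0.1176, 0.1276]
ee_rot: [3.141, 0.0, -2.994]
force: [0.4, -1.2, -0.8]
width: 0.0474
gripper_force: 15.0
```

apply_moves(steps=[{"translation": [0,0,0],"rotation": [0,0,0]},{"translation": [0,0,-0.04],"rotation": [0,0,0]},{"translation": [0,0,-0.09],"rotation": [0,0,0]},{"translation": [0,0,-0.15],"rotation": [0,0,0]},{"translation": [0,0,-0.21],"rotation": [0,0,0]},{"translation": [0,0,-0.26],"rotation": [0,0,0]},{"translation": [0,0,-0.3],"rotation": [0,0,0]},{"translation": [0,0,-0.33],"rotation": [0,0,0]},{"translation": [0,0,-0.34],"rotation": [0,0,0]},{"translation": [0,0,-0.34],"rotation": [0,0,0]}])

```text
t: 14.72
eef_pos: [0.5281, 0.1156, 0.0419]
ee_rot: [-3.141, -0.001, -2.997]
force: [-0.9, -0.1, -1.0]
width: 0.0471
gripper_force: 15.0
```

```bash
python3 - <<'E'
from h import *
s=get_state();print(s['t'],s['eef_pos'],s['force'],s['width'])
T=np.array([.5323,.1166]);y=.146;X=np.array([np.cos(y),np.sin(y)]);Y=np.array([-X[1],X[0]])
print((s['eef_pos'][:2]-T)@X,(s['eef_pos'][:2]-T)@Y)
a=grab_frame('side')
cv2.imwrite('pics/p6.png',cv2.resize(a[95:200,170:310],(800,600)))
E
```

```text
14.7167 [0.52806924 0.11555574 0.04189445] [-0.92286568 -0.06502821 -1.03499332] 0.047076359977841195
-0.004337665689241776 -0.00041764937070403986
```

View pics/p6.png

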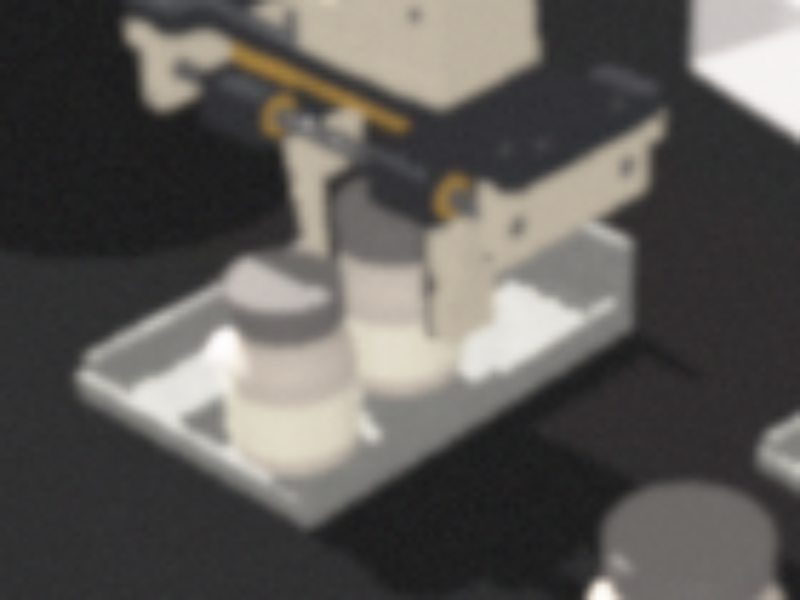

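The side view shows the new jar hanging upright in the lane behind the old one, with a small gap and about 9 mm above the floor. Lower gently.

apply_moves(steps=[{"translation": [0,0,-0.006],"rotation": [0,0,0]},{"translation": [0,0,-0.014],"rotation": [0,0,0]},{"translation": [0,0,-0.022],"rotation": [0,0,0]},{"translation": [0,0,-0.028],"rotation": [0,0,0]},{"translation": [0,0,-0.033],"rotation": [0,0,0]},{"translation": [0,0,-0.037],"rotation": [0,0,0]},{"translation": [0,0,-0.04],"rotation": [0,0,0]},{"translation": [0,0,-0.043],"rotation": [0,0,0]},{"translation": [0,0,-0.043],"rotation": [0,0,0]},{"translation": [0,0,-0.043],"rotation": [0,0,0]}])

```text
t: 15.6
eef_pos: [0.5284, 0.1162, 0.0323]
ee_rot: [-3.142, 0.0, -2.996]
force: [-1.5, -0.6, 5.6]
width: 0.0474
gripper_force: 15.0
```

The force rose to 5.6 N, so the jar is resting on the floor. Release and rise.

apply_moves(steps=[{"translation": [0,0,0],"rotation": [0,0,0]},{"translation": [0,0,0],"rotation": [0,0,0]},{"translation": [0,0,0],"rotation": [0,0,0]},{"translation": [0,0,0],"rotation": [0,0,0]},{"translation": [0,0,0],"rotation": [0,0,0]},{"translation": [0,0,0],"rotation": [0,0,0]},{"translation": [0,0,0],"rotation": [0,0,0]},{"translation": [0,0,0],"rotation": [0,0,0]},{"translation": [0,0,0],"rotation": [0,0,0]},{"translation": [0,0,0],"rotation": [0,0,0]}], jaw=-1)

```text
t: 16.43
eef_pos: [0.5283, 0.1161, 0.0318]
ee_rot: [3.142, 0.0, -2.996]
force: [0.5, 0.5, 0.5]
width: 0.0877
gripper_force: 0.0
```

apply_moves(steps=[{"translation": [0,0,0.03],"rotation": [0,0,0]},{"translation": [0,0,0.08],"rotation": [0,0,0]},{"translation": [0,0,0.16],"rotation": [0,0,0]},{"translation": [0,0,0.26],"rotation": [0,0,0]},{"translation": [0,0,0.36],"rotation": [0,0,0]},{"translation": [0,0,0.46],"rotation": [0,0,0]},{"translation": [0,0,0.56],"rotation": [0,0,0]},{"translation": [0,0,0.66],"rotation": [0,0,0]},{"translation": [0,0,0.74],"rotation": [0,0,0]},{"translation": [0,0,0.76],"rotation": [0,0,0]}])

```text
t: 17.27
eef_pos: [0.5298, 0.1166, 0.2264]
ee_rot: [3.14, 0.006, -2.996]
force: [1.0, 0.7, 1.2]
width: 0.0875
gripper_force: 0.0
```

```bash
python3 - <<'E'
from h import *
s=get_state();print(s['t'],s['eef_pos'],s['force'])
cm=camera_model('wrist')
w=grab_frame('wrist');a=grab_frame('side')
o=np.zeros((600,800,3),np.uint8)
o[:,:400]=cv2.resize(w[50:290,220:380],(400,600),interpolation=cv2.INTER_CUBIC)
o[:,400:]=cv2.resize(a[105:195,180:240],(400,600),interpolation=cv2.INTER_CUBIC)
cv2.imwrite('pics/p7.png',o)
E
```

```text
17.2667 [0.5298283  0.11657087 0.22638482] [0.98961052 0.68992382 1.16991865]
```

View pics/p7.png

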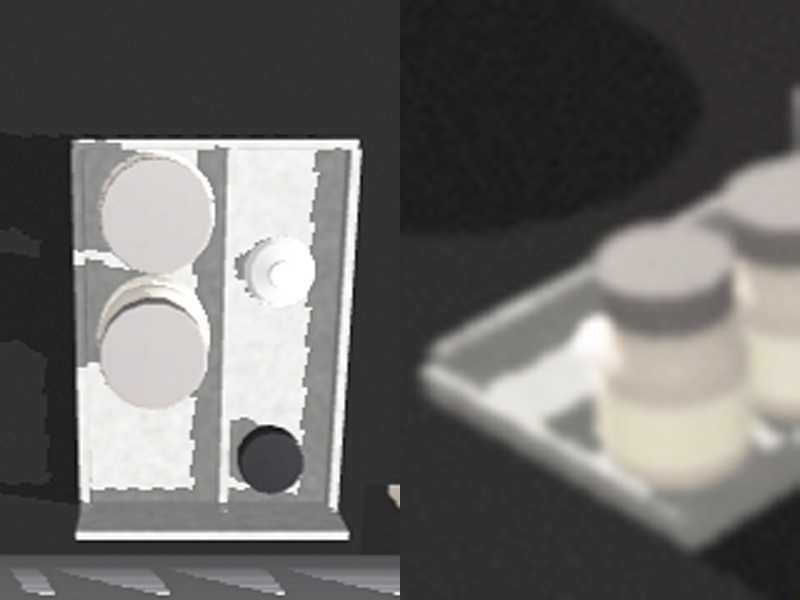

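The wrist view shows the old jar's rim at crop (155,150), against the lip at row 145. The new jar is upright just behind it, with its cap at (153,353), and the gripper is clear. Handing in.

```bash
python3 -c "
from station import *
print(job_done())"
```

```text
the job is handed in; nothing more can be done
None
```

The job is handed in at about 17 s: the old jar is up against the front lip as far as the images show (any gap is under about 2 mm), and the new jar is upright in the lane about 8 mm behind it.

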